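# Pop the dice hatch

## Robot

A 6-joint arm with a two-finger parallel gripper is mounted at the origin on the work surface. World frame = base frame: x ahead of the robot, y to its left, z up, the work surface at z = 0. Lengths are in m, angles in rad, forces in N, time in s.
With the tool pointing down it reaches from about 0.325 to 0.9 m from the base axis. Payload 3.5 kg.
Tool frame: the origin (TCP) lies midway between the tips of the shut fingers; the grasp point (between the pads) lies 19 mm behind it; z points along the fingers, x is the direction in which the jaws open and shut, and the axes are right-handed (so a half turn about z gives the same grasp; the last joint's range is limited). The gripper opens to 85 mm and grips with 20 to 120 N. Pads are 22 mm wide; open, the fingers measure 114 mm over their backs; the gripper's body (76 mm by 85 mm) begins 54 mm behind the grasp point. The pads swing forward as they close: fully open they stand 13 mm farther back than shut.
Start: joints at [-1.248, 0.276, -0.026, 1.268, 0, 1.467], TCP at [0.258, -0.569, 0.231] pointing down, gripper open.
Joint ranges: [-3.12, 3.12], [-0.85, 1.88], [-1.08, 1.24], [-1.95, 2.15], [-1.57, 1.53], [-3.14, 3.14]. Speed limits (rad/s): [2.57, 2.57, 3.14, 3.14, 3.14, 3.14].

## Interface

Orientations are given as a unit quaternion [w, x, y, z].
In Python, from station import arm gives the robot as it stands. The module is installed in compiled form; this text tells all that it offers.
- The arm moves only by the shell command python3 -m creep 'ROWS' [FORCE]. ROWS is JSON, a list of rows, each a list of 5 numbers: the shift along the tool's x, y, z in m, then the turn about the tool's z in degrees, then the gripper's target within -1 to 1 (fully open at 1, half-way at 0, shut at -1). A call has 1 to 12 rows; each row is the pose to reach, as a shift and turn from the pose commanded when the call began, along the tool's axes at that moment; what a row does not reach only later rows make up. A row lasts 1/8 s, in which the tool goes at most 62.5 mm and 10.7 degrees, less where a joint would pass 70% of its speed; a pose out of reach is approached as far as the arm can. A call with a gripper value outside its range is refused whole. The fingers move at their own pace and stop on an object; FORCE is the grip in N (left out, the last holds). Time passes only in rows, so rows that repeat a pose let the fingers close. It gives the time, the measured TCP pose, the force and the opening at its end, in the units of the state.
- arm.observe(): the state, without advancing time (a new reading comes with each control period).
- arm.snapshot(name): name is "scene" or "top" or "wrist"; returns the picture (384x512x3 uint8, red, green, blue); there is no depth.
- arm.camera_info(name): a dict with "camera_matrix" (3x3 intrinsics, pixels), "position" and "orientation" of the camera in the world. Camera axes: x right, y down, z forward; pixel columns grow to the right and rows downward; lengths in m; the calibration is good to about 2 mm. A picture is of the moment at which its call begins: read the wrist's pose just before it. camera_info takes no time and is no camera call; for the wrist camera it gives the pose at the moment of the call.
- arm.sign_off(): hands the job in, once; it reports no verdict.
Trained networks look in the newest picture that a camera, given by its name, has taken for a name from the list of things; names that differ only in an ending like _2 or _b are one class to them, and where a whole thing is asked for, a point or a joint stands for the part that bears it (a point fixed in the world has none). Each returns a list of dicts, best first, with "conf" (0 to 1); they miss things now and then, are a little off and sometimes report something else, mostly with a low value. They report only what shows in the picture. A call takes as long as a camera call. They do not tell look-alikes from the thing itself.
- arm.outline_of(camera, target): "pixels" (384x512 bool, what is visible of it) and "centre" ([row, column] in pixels, amid what is visible of it).
The state is a dict: "time_s": time; "joints": joint angles; "dq": joint speeds; "joint_efforts": joint torques, N m; "eef_pos": TCP position; "eef_rot": TCP orientation; "contact_force": force on the tool from outside, world axes, zero at the start; "ft_torque": the same for the moment, N m; "finger_gap": finger opening in m.
Only numpy, scipy, OpenCV 4.12 (cv2) and the standard library are available. Lean on these libraries where they do the work, as an engineer would, in place of code of your own. Each camera call takes 0.05 s, during which the arm holds its last target.

## Task

The pebble is lying on one of the two clear hatches of the dark wooden dice cabinet, the one with the pink die underneath. Push the pebble with the fingertips, without lifting it, off that hatch and onto the round cork spot in the middle of the cabinet's top, then press that hatch down at its white dot until the catch lets go and the hatch springs up ajar. Leave the hatch standing ajar, the other one shut, and everything else where it is.

Things in the scene. Friction and masses are not known exactly. Their poses are not given: they have to be found in the camera images.
- cabinet: Fixed dark wooden dice cabinet, 150 (x) by 330 (y) by 70 mm high, turned up to 17 degrees. Origin: centre of its underside; x towards the hinges, y along its length, z up. Its flat top, 70 mm up, has a clear hatch at each end (left centred at y = +104 mm, right at y = -104 mm) and between them a fixed wooden deck, 110 mm long in y, flush with the hatches
- spot (a point): Centre of the flush round cork spot, 64 mm across, on the deck (cabinet frame x = -8 mm, y = 0, z = 70 mm)
- left_mark (a point): White press dot, 14 mm across, on top of the left hatch (cabinet's +y end), 98 mm from its hinge line, 26 mm from its free edge; the point is on the hatch's top. Touch catch: the dot yields at 3 to 4 N, the catch lets go after 4 to 5 mm of travel, a firm stop is at 5.4 mm. When the finger withdraws, a weak spring lifts the hatch, which stays ajar and does not latch again
- right_mark (a point): The same white press dot, with the same catch, on the right hatch (cabinet's -y end)
- left_lid (a joint): Angle of the left hatch, rad: 0 shut, positive open, about 0.5 when sprung ajar (free edge then some 60 mm above the deck), -0.055 at the stop when pressed. Clear acrylic, 124 (x) by 94 (y) by 6 mm, hinge line at cabinet x = +50 mm, free edge at cabinet x = -74 mm (over a lowered front wall) lifting upward
- right_lid (a joint): Angle of the right hatch, made and acting as the left one
- pebble: Smooth grey river pebble, round, 44 mm across at 9 mm above its flat underside, 19 mm high, about 45 g; origin at the centre of its underside. It starts flat on top of the hatch that has the pink die underneath, beside the white dot
- pink_die: Neon pink acrylic die, 25 mm, lying in the compartment (floor 8 mm above the table) under one of the hatches; origin at the centre of the underside in the starting pose
- white_die: White die, 25 mm, in the compartment under the other hatch; origin as for the pink die. Not to be moved
- pawn: Blue painted metal pawn, 22 mm across, 39 mm high, standing on the cabinet's deck behind the cork spot (cabinet x about +57 mm); origin at the centre of its base. Not to be moved
- cup: Stainless steel dice cup, 50 mm across, 58 mm high, open upward, on the table beyond the cabinet's +y end; origin at the centre of its base. Not to be moved
- green_die: Green die, 18 mm, in the low black dice tray (190 mm square, 32 mm high) at the robot's right; origin at the centre of its underside. Not to be moved
- card_box: Red card box, 66 by 95 by 30 mm, on the table beyond the cabinet; origin at the centre of its underside. Not to be moved
- token_jar: Glass jar with yellow cap, 60 mm across, 80 mm high, on the table beyond the cabinet; origin at the centre of its base. Not to be moved
Not all that is in view belongs to the job. Of the things like the pebble, leave any that is orange or red; of the rest the smaller one is meant.

How it is judged:
On the way, in this order (a step that is already met when the one before it is completed fails the run):
1. the pebble lies on the cork spot, both hatches still shut (horizontal distance between pebble and spot below 0.025 m and z of pebble in the frame of cabinet between 0.066 and 0.074 m and angle between pebble's own z axis and vertical below 0.1 rad and linear speed of pebble below 0.02 m/s and value of joint each of left_lid, right_lid below 0.03 rad), for 0.2 s.
2. the hatch over the pink die has sprung ajar, the other is shut (((y of pink_die in the frame of cabinet above 0 m and value of joint left_lid above 0.3 rad and value of joint right_lid below 0.03 rad) or (y of pink_die in the frame of cabinet below 0 m and value of joint right_lid above 0.3 rad and value of joint left_lid below 0.03 rad)) and horizontal distance between pebble and spot below 0.025 m and z of pebble in the frame of cabinet between 0.066 and 0.074 m and angle between pebble's own z axis and vertical below 0.1 rad and linear speed of pebble below 0.02 m/s), for 0.3 s.
At the end, for the whole second after the job is handed in: The hatch over the pink die stands ajar (0.3 to 0.75 rad) at rest, the other is shut (below 0.03 rad), and the pebble lies flat and at rest on the deck with its centre within 25 mm of the centre of the cork spot (all of step 2 and value of joint each of left_lid, right_lid below 0.75 rad and velocity of joint each of left_lid, right_lid below 0.1 rad/s); the robot touches nothing.
It fails at once if the pebble is lifted or rides up on a hatch (more than 8 mm above the cabinet's top) (z of pebble in the frame of cabinet above 0.078 m).
It fails at once if the pebble falls from the cabinet's top (z of pebble in the frame of cabinet below 0.058 m).
It fails at once if the wrong hatch opens ((y of pink_die in the frame of cabinet above 0 m and value of joint right_lid above 0.06 rad) or (y of pink_die in the frame of cabinet below 0 m and value of joint left_lid above 0.06 rad)).
It fails at once if anything else (the dice, pawn, cup, card box or jar) is moved by more than 20 mm (distance of any of pawn, cup, green_die, card_box, token_jar, white_die, pink_die from where it was at the start of the episode above 0.02 m).
It also fails if it takes over 45 s, if anything falls off the work surface, if the arm or the gripper's body presses on something with over 40 N, if the wrist force passes 120 N, or if a joint passes its speed limit or range.

## Working session

There is one attempt and no reset: what is moved stays moved. The work goes in short steps, Python scripts to look and compute and a shell command to move; the robot and the scene stay as the last step left them, time stands still between calls to the robot, and variables do not carry over. Pictures are saved under pics/ and viewed, and the job is handed in when it is done.

```bash
mkdir -p pics; python3 - <<'E'
from station import arm
import cv2,json
for n in("scene","top"):
    p=arm.snapshot(n); cv2.imwrite(f"pics/{n}0.png",p[:,:,::-1])
    c=arm.camera_info(n); print(n,c)
s=arm.observe(); print(s["time_s"],s["eef_pos"],s["eef_rot"],s["finger_gap"],s["contact_force"])
E
```

```text
scene {'camera_matrix': array([[467.9338347 ,   0.        , 254.21571655],
       [  0.        , 467.9338347 , 191.98119689],
       [  0.        ,   0.        ,   1.        ]]), 'position': array([ 1.33739252, -0.00154405,  1.03938906]), 'orientation': array([-0.22121679,  0.65313668,  0.68838241, -0.22495616])}
top {'camera_matrix': array([[346.45057951,   0.        , 255.92355189],
       [  0.        , 346.45057951, 187.99943005],
       [  0.        ,   0.        ,   1.        ]]), 'position': array([ 0.47354606, -0.00341146,  0.94375602]), 'orientation': array([ 0.06017272, -0.70374696,  0.70489272, -0.06515909])}
0.1 [ 0.25793794 -0.56855393  0.23026995] [-6.23670544e-04  8.40546876e-01 -5.41737925e-01 -7.62392042e-04] 0.08511410021428266 [-1.42333086 -0.46459556  0.08997742]
```

View pics/scene0.png

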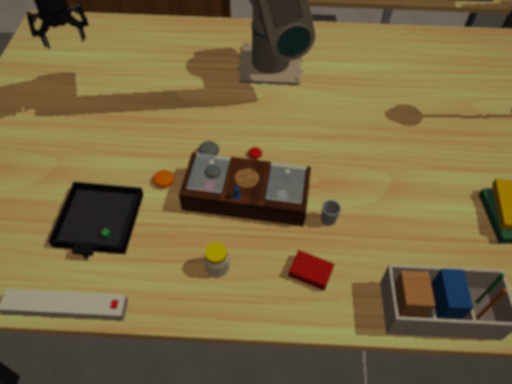

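View pics/top0.png

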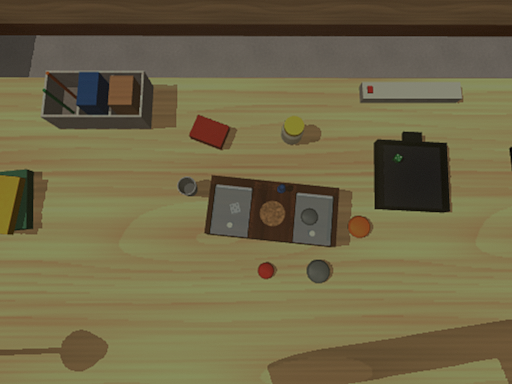

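Pebble-like things in the top view are a grey one on the right hatch (309,217), a larger grey one on the table (318,271), an orange one (359,227) and a red one (266,270). The grey one on the right hatch fits, because it is the smaller of the two greys and lies on a hatch. I'll confirm this and the pink die in a crop.

```bash
cat > h.py <<'E'
import numpy as np,cv2
from scipy.spatial.transform import Rotation as R
from station import arm
def cam(n):
    c=arm.camera_info(n);q=c["orientation"];return c["camera_matrix"],c["position"],R.from_quat([q[1],q[2],q[3],q[0]]).as_matrix()
def pt(n,rc,z,C=None):
    K,p,Rm=C or cam(n); d=Rm@np.linalg.solve(K,[rc[1],rc[0],1.]); return p+d*(z-p[2])/d[2]
def proj(n,X,C=None):
    K,p,Rm=C or cam(n); u=K@(Rm.T@(np.asarray(X)-p)); return u[:2]/u[2]
E
python3 - <<'E'
from h import *
p=arm.snapshot("top"); a=cv2.resize(p[165:290,195:380],None,fx=4,fy=4,interpolation=2)[:,:,::-1]
cv2.imwrite("pics/crop_top.png",a)
q=arm.snapshot("scene"); cv2.imwrite("pics/crop_scene.png",cv2.resize(q[130:230,140:350],None,fx=3.8,fy=3.8,interpolation=2)[:,:,::-1])
for n in("top","scene"):
  for t,z in [("cabinet",.07),("spot",.07),("left_mark",.07),("right_mark",.07),("left_lid",.07),("right_lid",.07),("pebble",.079),("pink_die",.033),("pawn",.09),("white_die",.033)]:
    for o in arm.outline_of(n,t)[:4]:
        print(n,t,round(o["conf"],2),np.round(o["centre"],1),o["pixels"].sum(),np.round(pt(n,o["centre"],z),4))
        if t=="cabinet" : np.save(f"cab_{n}.npy",o["pixels"])
print(arm.observe()["time_s"])
E
```

```text
top cabinet 0.82 [208.9 270.6] 7562 [ 0.5764 -0.0469  0.07  ]
top spot 0.76 [206.5 269.5] 7408 [ 0.5825 -0.0441  0.07  ]
top left_mark 0.61 [207.5 231.5] 1865 [0.5801 0.0523 0.07  ]
top right_mark 0.97 [222.7 312. ] 1593 [ 0.5413 -0.1509  0.07  ]
top left_lid 0.78 [210.8 231.8] 1835 [0.5717 0.0514 0.07  ]
top right_lid 0.81 [223.4 313.4] 1653 [ 0.5395 -0.1544  0.07  ]
top pebble 0.73 [215.4 308.4] 204 [ 0.5588 -0.1409  0.079 ]
top pebble 0.69 [268.2 318.3] 450 [ 0.4299 -0.1613  0.079 ]
top pebble 0.68 [228.1 359.1] 361 [ 0.527  -0.2663  0.079 ]
top pebble 0.54 [269.5 266.9] 235 [ 0.4271 -0.036   0.079 ]
top pawn 0.58 [189.8 279.9] 64 [ 0.622  -0.0696  0.09  ]
scene cabinet 0.57 [189.7 248.5] 7260 [ 0.6066 -0.0418  0.07  ]
scene spot 0.69 [190.  251.1] 7092 [ 0.6071 -0.035   0.07  ]
scene left_mark 0.77 [184.6 286.6] 1342 [0.5842 0.0569 0.07  ]
scene right_mark 0.98 [173.1 206.1] 1129 [ 0.5577 -0.1577  0.07  ]
scene left_lid 0.61 [182.  284.5] 1365 [0.5758 0.0513 0.07  ]
scene right_lid 0.81 [170.1 203.2] 1039 [ 0.5478 -0.1665  0.07  ]
scene pebble 0.77 [176.8 164.2] 289 [ 0.5837 -0.2643  0.079 ]
scene pebble 0.64 [148.1 209.2] 217 [ 0.4763 -0.1575  0.079 ]
scene pebble 0.59 [171.4 212.4] 148 [ 0.5582 -0.1402  0.079 ]
scene pebble 0.42 [152.  256.6] 156 [ 0.483  -0.0266  0.079 ]
scene pawn 0.39 [193.  239.9] 73 [ 0.6333 -0.0621  0.09  ]
1.2
```

View pics/crop_top.png

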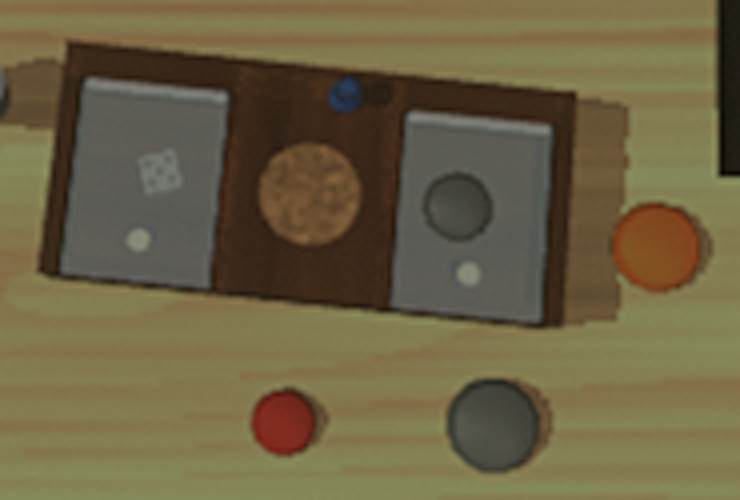

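View pics/crop_scene.png

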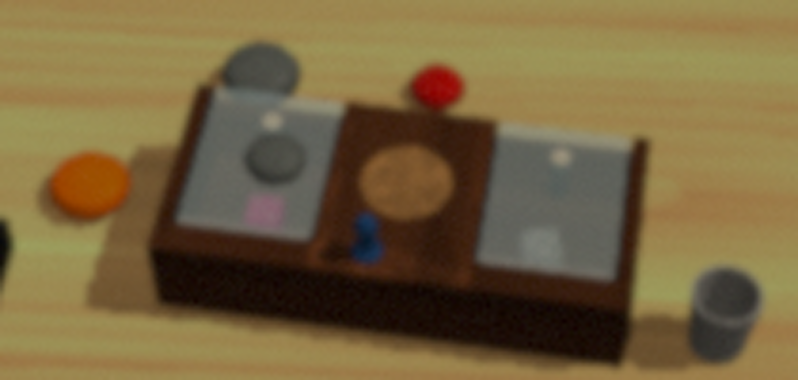

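The crops show the pink die under the right hatch, at (265,210) in the scene crop. The smaller grey pebble lies on that hatch, at (458,207) in the top crop. The right dot is at (469,273) and the cork spot at (310,194). Next I'll work out the positions.

```bash
python3 - <<'E'
from h import *
f=lambda x,y:((y+.5)/4-.5+165,(x+.5)/4-.5+195)
g=lambda x,y:((y+.5)/3.8-.5+130,(x+.5)/3.8-.5+140)
for n,k,d in(("top",f,dict(spot=(310,194),L=(138,239),Rr=(469,273),peb=(458,207),pawn=(345,95))),("scene",g,dict(spot=(407,182),L=(561,157),Rr=(272,121),peb=(275,158)))):
  P={a:pt(n,k(*b),.079 if a=="peb" else .10 if a=="pawn" else .07)[:2] for a,b in d.items()}
  v=P["L"]-P["Rr"]; yaw=np.arctan2(-v[0],v[1]); print(n,{a:np.round(b,4) for a,b in P.items()},np.degrees(yaw),np.linalg.norm(v))
  c,s=np.cos(yaw),np.sin(yaw)
  o=P["spot"]-np.array([[c,-s],[s,c]])@[-.008,0]
  for a in P: print(a,"cab",np.round(np.array([[c,s],[-s,c]])@(P[a]-o),4))
  print("origin",o)
  # mark-based origin: marks at x=-48
  m=(P["L"]+P["Rr"])/2; print("o from marks",m-np.array([[c,-s],[s,c]])@[-.048,0])
E
```

```text
top {'spot': array([ 0.5656, -0.0506]), 'L': array([0.5374, 0.0578]), 'Rr': array([ 0.5158, -0.1498]), 'peb': array([ 0.5564, -0.1427]), 'pawn': array([ 0.6239, -0.0713])} -5.943001792748772 0.20870628392520876
spot cab [-0.008 -0.   ]
L cab [-0.0473  0.1049]
Rr cab [-0.0473 -0.1038]
peb cab [-0.0077 -0.0925]
pawn cab [ 0.0521 -0.0145]
origin [ 0.57359346 -0.05145264]
o from marks [ 0.5743771  -0.05096506]
scene {'spot': array([ 0.5665, -0.0488]), 'L': array([0.5378, 0.0583]), 'Rr': array([ 0.5164, -0.1483]), 'peb': array([ 0.5576, -0.1414])} -5.897465312004608 0.20772681132524431
spot cab [-0.008 -0.   ]
L cab [-0.0476  0.1035]
Rr cab [-0.0476 -0.1042]
peb cab [-0.0073 -0.093 ]
origin [ 0.57446678 -0.04957725]
o from marks [ 0.57485704 -0.04993635]
```

```bash
cat >> h.py <<'E'
O=np.array([.5742,-.0505]);YAW=np.radians(-5.92)
Rc=np.array([[np.cos(YAW),-np.sin(YAW)],[np.sin(YAW),np.cos(YAW)]])
def plan(cx,cy,z):
    s=arm.observe();q=s["eef_rot"];T=R.from_quat([q[1],q[2],q[3],q[0]]).as_matrix()
    w=np.r_[O+Rc@[cx,cy],z]; p=s["eef_pos"]
    print("t",s["time_s"],"pos",np.round(p,4),"cab",np.round(Rc.T@(p[:2]-O),4),"gap",round(s["finger_gap"],4),"F",np.round(s["contact_force"],1))
    print("target",np.round(w,4),"tool shift",np.round(T.T@(w-p),4),"tool x yaw",np.degrees(np.arctan2(T[1,0],T[0,0])),"turn",-np.degrees((YAW-np.arctan2(T[1,0],T[0,0]))))
E
python3 -c "
from h import *
plan(-.0077,-.138,.231)"
```

```text
t 1.2 pos [ 0.2581 -0.5692  0.2313] cab [-0.2609 -0.5485] gap 0.0853 F [-0.5 -0.6 -0.3]
target [ 0.5523 -0.187   0.231 ] tool shift [-2.266e-01 -4.258e-01  3.000e-04] tool x yaw -65.60203034059435 turn -59.68203034059436
```

```bash
python3 -m creep '[[-0.025,-0.047,0,-7,-0.4],[-0.05,-0.094,0,-14,-0.4],[-0.075,-0.141,0,-21,-0.4],[-0.1,-0.188,0,-28,-0.4],[-0.125,-0.235,0,-35,-0.4],[-0.15,-0.282,0,-42,-0.4],[-0.175,-0.329,0.01,-49,-0.4],[-0.2,-0.376,0.03,-56,-0.4],[-0.22,-0.415,0.05,-59.7,-0.4],[-0.2266,-0.4258,0.08,-59.7,-0.4],[-0.2266,-0.4258,0.1,-59.7,-0.4],[-0.2266,-0.4258,0.1,-59.7,-0.4]]'
python3 -c "
from h import *
plan(-.0077,-.138,.074)
for n in('wrist','scene'):
  cv2.imwrite(f'pics/{n}1.png',arm.snapshot(n)[:,:,::-1])"
```

```text
time_s: 2.7
eef_pos: [0.5508, -0.1859, 0.1294]
eef_rot: [-0.001, 0.999, -0.051, -0.002]
contact_force: [-0.1, -0.2, 0.7]
finger_gap: 0.0255
t 2.7 pos [ 0.5508 -0.1859  0.1294] cab [-0.0093 -0.1371] gap 0.0255 F [-0.1 -0.2  0.7]
target [ 0.5523 -0.187   0.074 ] tool shift [0.0018 0.001  0.0554] tool x yaw -5.867761701411461 turn 0.052238298588538956
```

View pics/wrist1.png

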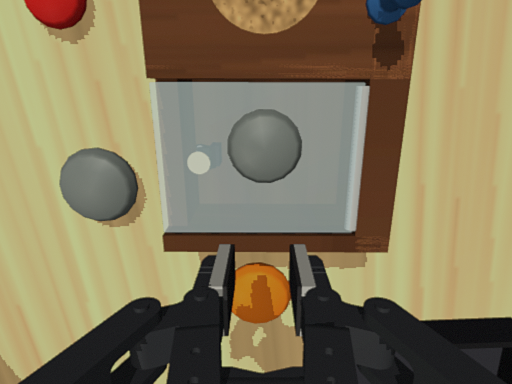

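The wrist picture shows the pebble at (265,146) on the right hatch, the white dot at (199,162), and the fingertips around (262,245), centred on the pebble. I'll refine from this view.

```bash
python3 -c "
from h import *
arm.snapshot('wrist');C=cam('wrist')
for o in arm.outline_of('wrist','pebble'):
  w=pt('wrist',o['centre'],.079,C); print(round(o['conf'],2),np.round(o['centre'],1),o['pixels'].sum(),np.round(w,4),'cab',np.round(Rc.T@(w[:2]-O),4))
for r in ((162,199),):
  w=pt('wrist',r,.07,C);print('mark cab',Rc.T@(w[:2]-O))
"
```

```text
0.73 [182.7  96.2] 4467 [ 0.4552 -0.1543  0.079 ] cab [-0.1077 -0.1155]
0.73 [10.3 53.9] 1284 [ 0.4573 -0.0609  0.079 ] cab [-0.1152 -0.0224]
0.67 [146.8 260.9] 4221 [ 0.5566 -0.1428  0.079 ] cab [-0.0079 -0.0936]
0.61 [288.7 257.6] 2685 [ 0.5444 -0.2387  0.079 ] cab [-0.0102 -0.1902]
mark cab [-0.04639535 -0.10481011]
```

```bash
python3 -m creep '[[0.0015,0.001,0.03,0,-0.4],[0.0015,0.001,0.05,0,-0.4],[0.0015,0.001,0.055,0,-0.4],[0.0015,0.001,0.055,0,-0.4]]'
python3 -c "
from h import *
plan(-.0079,-.122,.074)
for n in('wrist','scene'):
  cv2.imwrite(f'pics/{n}2.png',arm.snapshot(n)[:,:,::-1])
cv2.imwrite('pics/s2c.png',cv2.resize(arm.snapshot('scene')[110:230,140:350],None,fx=3.8,fy=3.8,interpolation=2)[:,:,::-1])
"
```

```text
time_s: 3.4
eef_pos: [0.5542, -0.1885, 0.0771]
eef_rot: [0.0, 0.999, -0.052, 0.001]
contact_force: [0.7, 0.4, -0.6]
finger_gap: 0.0254
t 3.4 pos [ 0.5542 -0.1885  0.0771] cab [-0.0057 -0.1394] gap 0.0254 F [ 0.7  0.4 -0.6]
target [ 0.5538 -0.171   0.074 ] tool shift [-0.0022 -0.0174  0.0031] tool x yaw -5.924665653919551 turn -0.0046656539195503435
```

View pics/wrist2.png

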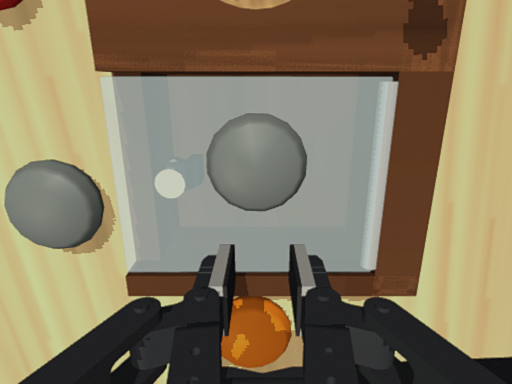

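View pics/s2c.png

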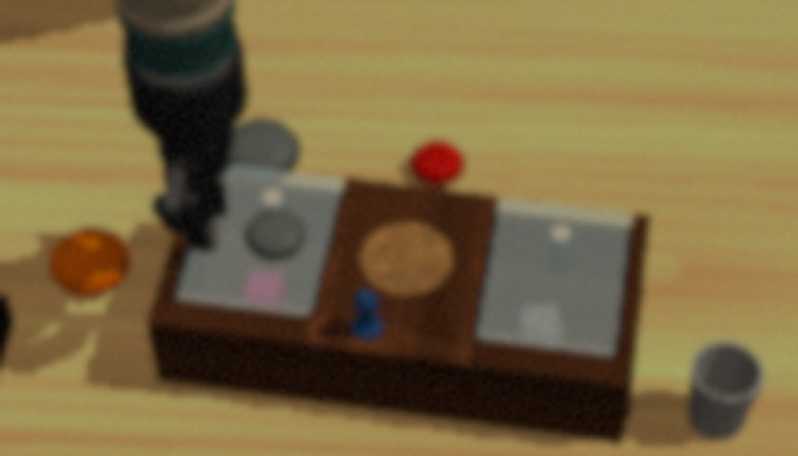

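The fingers straddle the pebble's axis, about 2 mm to its +x side (pebble at column 257, finger midpoint at 262). I'll shift by that, lower 2 mm and push part of the way.

```bash
python3 -m creep '[[-0.002,0,0.002,0,-0.4],[-0.002,-0.007,0.002,0,-0.4],[-0.002,-0.014,0.002,0,-0.4],[-0.002,-0.02,0.002,0,-0.4],[-0.002,-0.026,0.002,0,-0.4],[-0.002,-0.032,0.002,0,-0.4],[-0.002,-0.038,0.002,0,-0.4],[-0.002,-0.044,0.002,0,-0.4],[-0.002,-0.05,0.002,0,-0.4],[-0.002,-0.055,0.002,0,-0.4],[-0.002,-0.06,0.002,0,-0.4],[-0.002,-0.06,0.002,0,-0.4]]'
cat > look.py <<'E'
from h import *
import sys
i=sys.argv[1]
plan(-.008,-.029,.074)
cv2.imwrite(f'pics/w{i}.png',arm.snapshot('wrist')[:,:,::-1]);C=cam('wrist')
for o in arm.outline_of('wrist','pebble'):
  w=pt('wrist',o['centre'],.079,C); print(round(o['conf'],2),np.round(o['centre'],1),o['pixels'].sum(),'cab',np.round(Rc.T@(w[:2]-O),4))
E
python3 look.py 3
```

```text
time_s: 5.05
eef_pos: [0.5579, -0.1278, 0.0743]
eef_rot: [-0.0, 0.999, -0.051, -0.0]
contact_force: [-0.7, -0.0, -0.8]
finger_gap: 0.0257
t 5.05 pos [ 0.5579 -0.1278  0.0743] cab [-0.0082 -0.0786] gap 0.0257 F [-0.7 -0.  -0.8]
target [ 0.5633 -0.0785  0.074 ] tool shift [ 0.0003 -0.0496  0.0003] tool x yaw -5.872634631752298 turn 0.04736536824770136
0.79 [85.  20.6] 3433 cab [-0.1028  0.001 ]
0.71 [207.6 261.2] 7116 cab [-0.0091 -0.0499]
0.62 [284.3  72.3] 5887 cab [-0.0984 -0.0888]
```

View pics/w3.png

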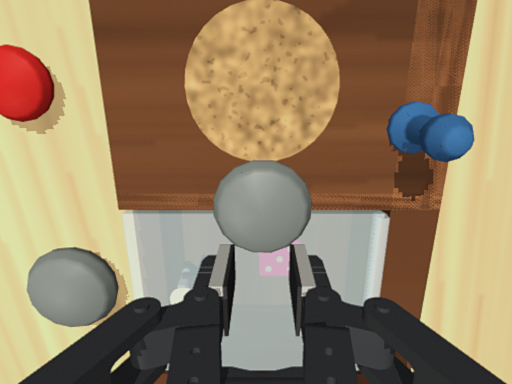

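The pebble at (262,206) is nested between the fingertips and sliding straight towards the cork spot, centred near (262,78). About 49 mm remains.

```bash
python3 -m creep '[[0,-0.006,0,0,-0.4],[0,-0.012,0,0,-0.4],[0,-0.018,0,0,-0.4],[0,-0.024,0,0,-0.4],[0,-0.03,0,0,-0.4],[0,-0.035,0,0,-0.4],[0,-0.04,0,0,-0.4],[0,-0.044,0,0,-0.4],[0,-0.047,0,0,-0.4],[0,-0.049,0,0,-0.4],[0,-0.049,0,0,-0.4]]'
python3 look.py 4
```

```text
time_s: 6.52
eef_pos: [0.563, -0.0793, 0.0743]
eef_rot: [-0.0, 0.999, -0.051, 0.0]
contact_force: [1.0, -0.4, 0.3]
finger_gap: 0.0259
t 6.525 pos [ 0.563  -0.0793  0.0743] cab [-0.0082 -0.0298] gap 0.0259 F [ 1.  -0.4  0.3]
target [ 0.5633 -0.0785  0.074 ] tool shift [ 0.0002 -0.0008  0.0003] tool x yaw -5.897116383558497 turn 0.02288361644150258
0.92 [207.4 263.8] 7135 cab [-0.0079 -0.001 ]
0.91 [324.6  65.5] 2027 cab [-0.1058 -0.063 ]
0.55 [162.5  29.8] 3720 cab [-0.1058  0.019 ]
```

View pics/w4.png

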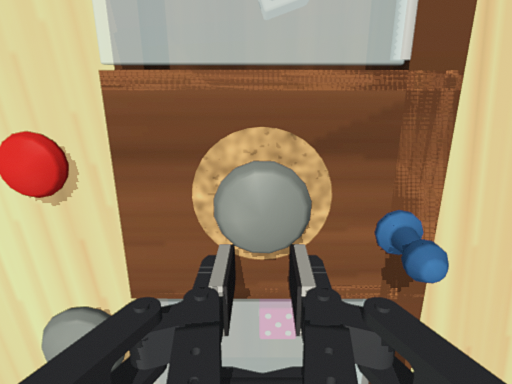

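The pebble (263,207) is on the cork (262,192). Part of that row offset is parallax, and the measured position is 1 mm from the centre. I'll back off, rise, close the fingers and go above the right dot.

```bash
python3 -m creep '[[0,0.01,0,0,-0.4],[0,0.025,0,0,-0.4],[0,0.04,-0.02,0,-0.4],[0,0.055,-0.04,0,-1],[-0.02,0.065,-0.04,0,-1],[-0.039,0.0745,-0.04,0,-1],[-0.039,0.0745,-0.04,0,-1],[-0.039,0.0745,-0.04,0,-1]]'
python3 look.py 5; python3 -c "
from h import *
plan(-.048,-.104,.072)"
```

```text
time_s: 7.62
eef_pos: [0.5164, -0.1497, 0.1142]
eef_rot: [-0.0, 0.999, -0.052, 0.0]
contact_force: [0.6, 0.7, 0.7]
finger_gap: 0.0
t 7.625 pos [ 0.5164 -0.1497  0.1142] cab [-0.0473 -0.1047] gap 0.0 F [0.6 0.7 0.7]
target [ 0.5633 -0.0785  0.074 ] tool shift [ 0.0392 -0.0757  0.0402] tool x yaw -5.927236610115463 turn -0.0072366101154626656
0.97 [ 36.3 344.2] 5995 cab [-0.0079 -0.0027]
0.62 [ 42.8 101.1] 3479 cab [-0.1253 -0.0057]
0.59 [227.  141.2] 4455 cab [-0.1167 -0.1027]
t 7.725 pos [ 0.5169 -0.1495  0.1142] cab [-0.0468 -0.1044] gap -0.0002 F [ 0.8  0.2 -0.3]
target [ 0.5157 -0.149   0.072 ] tool shift [-0.0012 -0.0004  0.0422] tool x yaw -5.88523455516484 turn 0.03476544483515968
```

View pics/w5.png

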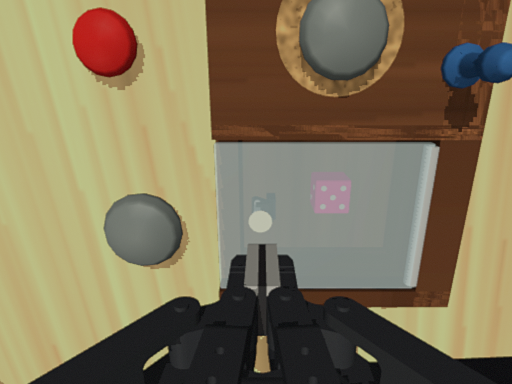

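The fingers are closed over the line to the white dot (260,221), and the pebble still lies on the cork. I'll press down in small steps.

```bash
python3 -m creep '[[-0.001,0,0.02,0,-1],[-0.001,0,0.036,0,-1],[-0.001,0,0.042,0,-1],[-0.001,0,0.044,0,-1],[-0.001,0,0.046,0,-1],[-0.001,0,0.046,0,-1]]'; python3 look.py 6
```

```text
time_s: 8.48
eef_pos: [0.5157, -0.1495, 0.0688]
eef_rot: [0.0, 0.999, -0.051, 0.0]
contact_force: [-0.5, 0.5, 1.4]
finger_gap: -0.0002
t 8.475 pos [ 0.5157 -0.1495  0.0688] cab [-0.048  -0.1045] gap -0.0002 F [-0.5  0.5  1.4]
target [ 0.5633 -0.0785  0.074 ] tool shift [ 0.04   -0.0755 -0.0052] tool x yaw -5.900085056036603 turn 0.019914943963397148
0.92 [257.  121.1] 6382 cab [-0.1106 -0.0969]
0.86 [36.6 64.1] 5153 cab [-0.1194 -0.0082]
0.81 [ 34.6 375.3] 8049 cab [-0.008  -0.0075]
```

View pics/w6.png

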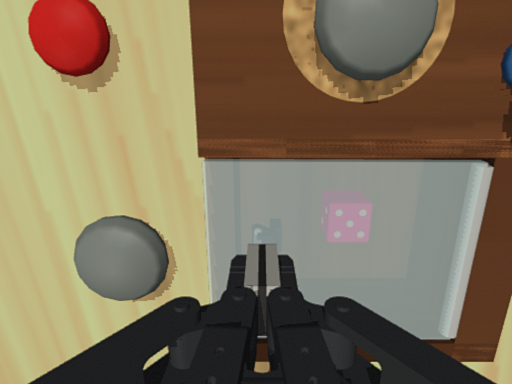

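The fingertip now covers the dot and is barely in contact. I'll continue down to 5–6 mm of travel.

```bash
python3 -m creep '[[0,0,0.001,0,-1],[0,0,0.002,0,-1],[0,0,0.003,0,-1],[0,0,0.004,0,-1],[0,0,0.004,0,-1]]'
```

```text
time_s: 9.2
eef_pos: [0.5158, -0.1495, 0.0648]
eef_rot: [0.0, 0.999, -0.051, 0.0]
contact_force: [-1.7, 0.7, 5.4]
finger_gap: -0.0
```

```bash
python3 -m creep '[[0,0,0.0007,0,-1],[0,0,0.0014,0,-1],[0,0,0.0014,0,-1]]'
```

```text
time_s: 9.57
eef_pos: [0.5159, -0.1496, 0.0644]
eef_rot: [0.0, 0.999, -0.051, 0.0]
contact_force: [-4.2, 1.4, 11.9]
finger_gap: 0.0
```

It is firmly at the stop (12 N at 5.6 mm). I'll withdraw upward.

```bash
python3 -m creep '[[0,0,-0.01,0,-1],[0,0,-0.025,0,-1],[0,0,-0.045,0,-1],[0,0,-0.07,0,-1],[0,0,-0.1,0,-1],[0,0,-0.13,0,-1],[0,0,-0.16,0,-1],[-0.05,0,-0.16,0,-1],[-0.1,0,-0.16,0,-1],[-0.1,0,-0.16,0,-1],[-0.1,0,-0.16,0,-1]]'; python3 look.py 7
python3 - <<'E'
from h import *
cv2.imwrite('pics/s7.png',cv2.resize(arm.snapshot('scene')[110:230,140:350],None,fx=3.8,fy=3.8,interpolation=2)[:,:,::-1])
cv2.imwrite('pics/t7.png',cv2.resize(arm.snapshot('top')[165:290,195:380],None,fx=4,fy=4,interpolation=2)[:,:,::-1])
for n in("scene","top"):
  for o in arm.outline_of(n,'pebble'):
    w=pt(n,o['centre'],.079);print(n,round(o['conf'],2),np.round(o['centre']),'cab',np.round(Rc.T@(w[:2]-O),4))
E
```

```text
time_s: 10.95
eef_pos: [0.4168, -0.1396, 0.2237]
eef_rot: [0.0, 0.999, -0.052, 0.001]
contact_force: [0.6, -0.3, 0.4]
finger_gap: 0.0001
t 10.95 pos [ 0.4168 -0.1396  0.2237] cab [-0.1474 -0.1049] gap 0.0001 F [ 0.6 -0.3  0.4]
target [ 0.5633 -0.0785  0.074 ] tool shift [ 0.139  -0.076   0.1499] tool x yaw -5.921794013777545 turn -0.0017940137775443123
0.8 [268.3 373.2] 1851 cab [-0.0391 -0.1956]
0.65 [186.6 266. ] 2349 cab [-0.1434 -0.1127]
0.58 [ 53.7 254.7] 1630 cab [-0.1528 -0.003 ]
0.56 [ 51.  436.3] 2592 cab [-0.0098 -0.0009]
scene 0.86 [180. 165.] cab [ 0.0401 -0.2069]
scene 0.62 [152. 255.] cab [-0.0939  0.0096]
scene 0.46 [175. 246.] cab [-0.0086 -0.0006]
top 0.77 [267. 266.] cab [-0.1426  0.0022]
top 0.63 [212. 272.] cab [-0.0057  0.    ]
top 0.61 [224. 361.] cab [-0.0128 -0.2237]
top 0.56 [268. 315.] cab [-0.1327 -0.1176]
top 0.33 [217. 315.] cab [-0.0079 -0.109 ]
```

View pics/s7.png

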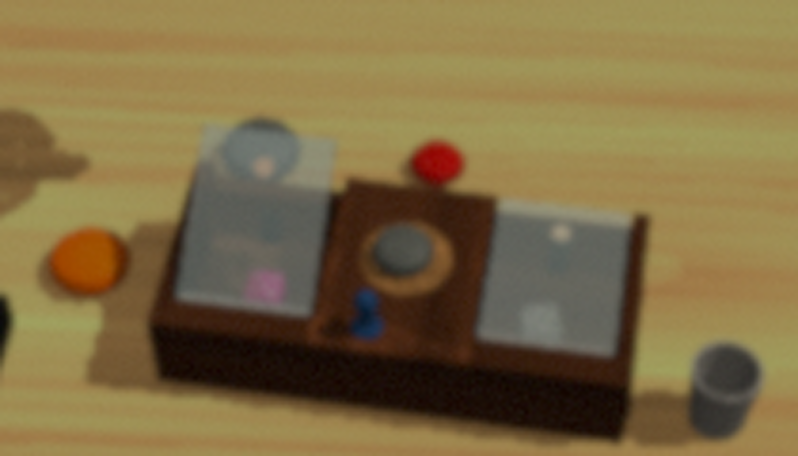

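View pics/t7.png

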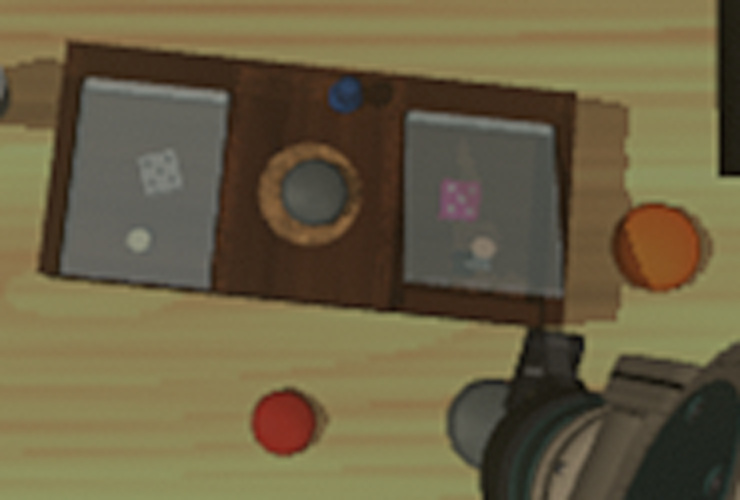

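View pics/w7.png

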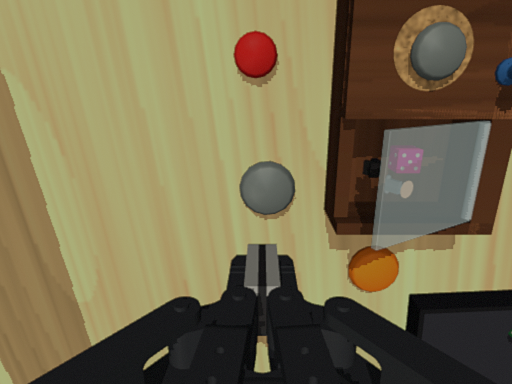

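The right hatch stands ajar, with its free edge lifted in all three views. The left hatch is shut, the pebble is on the cork at (315,192) in the top crop, and the pawn, cup and dice are where they were. I'll wait briefly, then hand in.

```bash
python3 -m creep '[[0,0,0,0,-1],[0,0,0,0,-1],[0,0,0,0,-1],[0,0,0,0,-1]]'; python3 -c "
from station import arm
print(arm.sign_off())"
```

```text
time_s: 11.75
eef_pos: [0.416, -0.1392, 0.2229]
eef_rot: [-0.0, 0.999, -0.052, -0.0]
contact_force: [0.0, 0.5, 0.7]
finger_gap: -0.0001
the job is handed in; nothing more can be done
None
```

The job is done and handed in at 11.75 s; the sign-off gave no verdict. I pushed the small grey pebble with two partly open fingertips, without lifting it, from the right hatch (pink die underneath) onto the cork spot. Then I pressed that hatch's white dot to its stop (about 5.6 mm, 12 N), and it sprang up as the finger withdrew.

**Last checks:**
- **Pebble:** the three cameras put its centre within about 1 to 2.5 mm of the cork centre.
- **Hatches:** the right hatch stands ajar and the left is shut. I judged both from the pictures and did not measure the angles.
- **Other things:** the pawn, cup and both cabinet dice showed no movement. The green die, card box and jar were never approached, and I did not measure them again at the end.
- **Arm:** it is clear of everything, with contact force near zero.

**Disagreements:**
- The pebble network also reported a low-confidence (0.33) match on the right hatch at the end; the pictures show only the pink die there.
- While pressing, the wrist view put the pebble at -7.5 mm in y. It was cut off at the picture's edge then, and later views did not confirm that figure.

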